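Load one heat-spreader plate from the stack into the assembly nest

TASK

Take just the top plate off the stack of bare silver aluminium heat-spreader plates and lay it flat in the empty blue assembly nest: squarely on the dark rubber pad, between the two white end stops. Set it down, do not drop it, and leave the rest of the silver stack and the stack of black plates where they are.

Things in the scene. Friction and masses are not known exactly. Their poses are not given: they have to be found in the camera images.
- silver_top_center (a point): centre (half-way up) of the silver stack's top plate: aluminium, 48 mm along its x, 92 mm along its y, 15 mm thick (z up), 130 to 250 g. It lies loose on two like plates in a low yellow tray (9 mm rim); the stack's top is 50 mm above the bench. Grip it across the 48 mm with the fingertips 4 to 12 mm below its top face; below 15 mm they would take the next plate too
- silver_next_center (a point): centre (half-way up) of the second silver plate, same size, directly under the top one; plates are shifted up to 2.5 mm and turned up to 2 degrees on one another. It stays on the stack
- black_top_center (a point): centre (half-way up) of the top plate of the other stack: three black plates of the same size in a like yellow tray; to be left alone
- nest_seat (a point): centre of the nest's seat: top face of the fixed blue board (84 mm along x, 136 mm along y, 12 mm high, z up), middle of its flush dark pad (52 x 96 mm). White end stops, 60 mm along x, 10 mm thick, 12 mm above the seat, have their inner faces at y = +56 and -56 mm: the plate lies between them, its length along y, either way round. The long sides are open for the fingers

How it is judged:
By the outcome, as a careful person would: the job done as asked, in the order asked, and still so for the second after the job is handed in, with the robot touching nothing.
It also fails if it takes over 35 s, if anything falls off the work surface, if the arm or the gripper's body presses on something with over 40 N, if the wrist force passes 120 N, or if a joint passes its speed limit or range.

ROBOT

A 7-joint arm with a two-finger parallel gripper is mounted at the origin on the work surface; the furniture and walls round the work are solid. World frame = base frame: x ahead of the robot, y to its left, z up, the work surface at z = 0. Lengths are in m, angles in rad, forces in N, time in s.
With the tool pointing down it reaches from about 0.4 to 0.85 m from the base axis. Payload 10.4 kg.
Tool frame: the origin (TCP) lies on the centre line of the jaws, within the pads' length; the fingertips stand r.finger_overhang ahead of it and the grasp point (between the pads) lies 5 mm behind it (r.finger_overhang is the distance from the TCP to the fingertips, in m); z points along the fingers, y is the line along which they close (so a half turn about z gives the same grasp; the last joint's range is limited). The gripper opens to 87 mm and grips with 3 to 60 N. Pads are 19 mm wide; open, the fingers measure 117 mm over their backs; the gripper's body (75 mm by 190 mm) begins 51 mm behind the grasp point.
Start: joints at [-1.191, 0.332, -0.065, 1.46, 0.022, 1.35, -0.088], TCP at [0.245, 0.575, 0.237] pointing down, gripper open.
Joint ranges: [-2.6, 2.6], [-0.5, 2.12], [-1.47, 1.34], [0.16, 2.42], [-1.27, 4.41], [0.06, 2.06], [-2.6, 2.6]. Speed limits (rad/s): [2.22, 2.22, 2.79, 2.79, 3.14, 3.14, 3.14].

INTERFACE

Orientations are given as a unit quaternion [x, y, z, w].
In Python, from bench import read_state, viewer, r gives the robot as it stands.
- The arm moves only by the tool carry_out, never from a script. Its argument "moves" is a list of rows, each a list of 6 numbers: the shift along the tool's x, y, z in units of 40 mm (1.0 is 40 mm), then the turn, a rotation vector about the tool's x, y, z in units of 8 degrees (1.0 is 8 degrees). A call has 1 to 20 rows; each row shifts and turns the commanded pose from where the row before left it, along the tool's axes as they then stand; what a row does not reach is not made up. A row lasts 1/8 s, in which the tool goes at most 62.5 mm and 10.7 degrees, less where a joint would pass 70% of its speed; a pose out of reach is approached as far as the arm can. A call is refused whole if a number of a shift passes 1 or a number of a turn 1, either way. A call with a gripper value outside its range is refused whole. "fingers" is the finger opening in mm, from 0 to 87, set as the call begins (left out, the last holds). The fingers move at their own pace and stop on an object; "force" is the grip in N (left out, the last holds). Time passes only in rows, so rows that do not move let the fingers close. It gives the time, the measured TCP pose, the force, the opening and the grip force at its end, in the units of the state.
- read_state(): the state, without advancing time (a new reading comes with each control period).
- viewer.camera(name): name is "scene" or "side" or "wrist"; returns a dict with "pixels" (420x560x3 uint8, red, green, blue), "range_z" (420x560 float32, m along the optical axis (not along the pixel's ray), 0 where there is no reading), "fx", "fy", "cx", "cy" (pixels), "k1" (the pictures are not rectified: a ray, as slopes to the right and down, at radius r is drawn at 1 + k1 r^2 times it, then the intrinsics apply), "xyz" and "orientation" of the camera in the world. Camera axes: x right, y down, z forward; pixel columns grow to the right and rows downward; lengths in m; the calibration is good to about 2 mm. A picture is of the moment at which its call begins.
- r.close_job(): hands the job in; it is judged then, once.
The state is a dict: "time": time; "joint_positions": joint angles; "joint_vel": joint speeds; "joint_torque": joint torques, N m; "ee_pos": TCP position; "eef_rot": TCP orientation; "ft_force": force on the tool from outside, world axes, zero at the start; "torque": the same for the moment, N m; "width": finger opening in m; "grip_force": force on a finger pad.
Only numpy, scipy, OpenCV 4.12 (cv2) and the standard library are available. Lean on these libraries where they do the work, as an engineer would, in place of code of your own. Each camera call takes 0.05 s, during which the arm holds its last target. There are 200 camera calls.

## Working session

There is one attempt and no reset: what is moved stays moved. The work goes in short steps, Python scripts to look and compute and a tool call to move; the robot and the scene stay as the last step left them, time stands still between calls to the robot, and variables do not carry over. Pictures are saved under pics/ and viewed, at most 10 in all, crops included, and the job is handed in when it is done.

Besides the shell and the picture viewer there is one more tool, called after "Call:" in YAML: its name, and indented under it one key for each argument. carry_out: Moves the arm, as the interface text tells. Its arguments: {"type":"object","properties":{"moves":{"type":"array","items":{"type":"array","items":{"type":"number"}}},"fingers":{"type":"number"},"force":{"type":"number"}},"required":["moves"]}

```bash
ls; mkdir -p pics
cat > h.py <<'E'
import numpy as np, cv2
from scipy.spatial.transform import Rotation as R
from bench import read_state, viewer, r
def snap(n,f):
    c=viewer.camera(n); cv2.imwrite(f'pics/{f}.png',c['pixels'][:,:,::-1]); np.save(f'pics/{f}.npy',c,allow_pickle=True); return c
def load(f): return np.load(f'pics/{f}.npy',allow_pickle=True).item()
def cloud(c):
    v,u=np.mgrid[:420,:560]; K=np.array([[c['fx'],0,c['cx']],[0,c['fy'],c['cy']],[0,0,1]],float)
    p=np.stack([u,v],-1).reshape(-1,1,2).astype(float)
    s=cv2.undistortPointsIter(p,K,np.array([c['k1'],0,0,0,0.]),None,None,(3,50,1e-10)).reshape(420,560,2)
    z=c['range_z'][...,None]; P=np.concatenate([s*z,z],-1)
    return P@R.from_quat(c['orientation']).as_matrix().T+np.array(c['xyz'])
E
python3 - <<'E'
from h import *
a=snap('scene','s0');b=snap('wrist','w0');d=snap('side','d0')
s=read_state();print(s, r.finger_overhang)
for c in(a,b,d):print(c['xyz'],R.from_quat(c['orientation']).as_matrix()[:,2],c['k1'])
cv2.imwrite('pics/all.png',cv2.resize(np.hstack([a['pixels'],d['pixels']])[:,:,::-1],(800,300)))
E
```

```text
pics
{'time': 0.15, 'joint_positions': array([-1.19058279,  0.33274408, -0.06468818,  1.46072937,  0.02163068,
        1.34989046, -0.08849483]), 'joint_vel': array([ 0.0007483 , -0.0009734 ,  0.00134694, -0.00265269, -0.0004454 ,
        0.00073677, -0.00079626]), 'joint_torque': array([-9.03052987e-04, -6.23633766e+01,  2.33230821e-02, -3.90141106e+01,
       -6.15774770e-02,  3.72665771e-02,  1.24919607e-04]), 'ee_pos': array([0.24491535, 0.57472411, 0.23593491]), 'eef_rot': array([ 2.00039381e-01,  9.79787710e-01, -5.33176980e-04, -6.88009644e-05]), 'ft_force': array([-0.65833616,  0.5713954 , -1.08794625]), 'torque': array([-0.02479283,  0.01985391,  0.05484565]), 'grip_force': 0.0, 'width': 0.08691962214627734} 0.014
[-0.02074978  0.5756098   0.44690313] [ 0.60492123 -0.65542198 -0.45220828] 0.03593426841311928
[0.17729122 0.60461786 0.38525211] [ 0.24512185 -0.10595501 -0.96368502] -0.03561593388580608
[ 0.19775919 -0.61357924  0.57480088] [ 0.37238051  0.71131097 -0.59612872] -0.053138271555975405
```

View pics/s0.png

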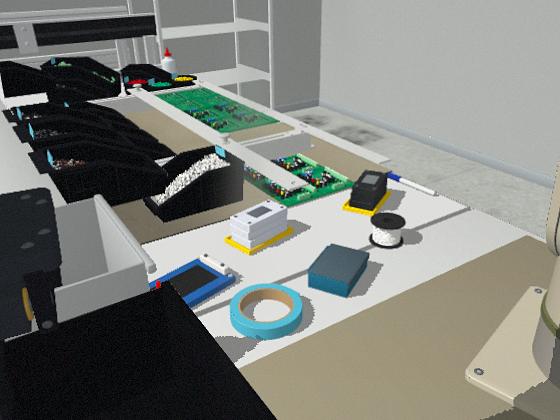

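View pics/d0.png

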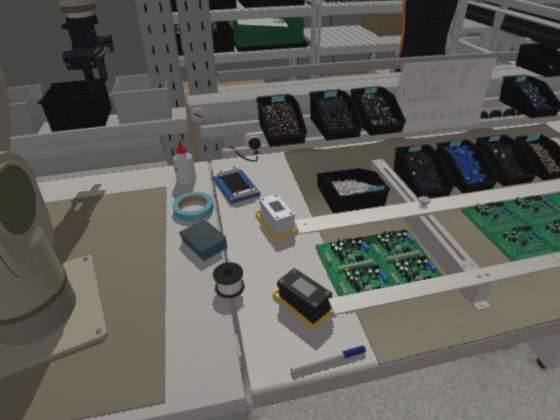

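Scene view: silver stack at (258,222), nest at (195,283), black stack at (368,190). Side view: silver at (278,212), nest at (237,185), black at (304,293), and a white rail ending at (300,226), close to the silver stack.

Run:
```python
from h import *
a=load('s0');d=load('d0')
for c,pts in((a,[(258,210),(195,280),(370,178),(230,170),(300,190),(150,270),(265,310)]),(d,[(278,207),(237,184),(304,288),(300,226),(310,223),(350,215),(340,172),(193,205),(181,148)])):
    P=cloud(c)
    for u,v in pts: print((u,v),P[v,u].round(3))
# silver top / nest extraction
for n,c in(('scene',a),('side',d)):
    P=cloud(c)
    for nm,g,zl,zh in(('silver',P[(207,278)[::-1] if 0 else (210,258)] if n=='scene' else P[207,278],.043,.058),('nest',P[280,195] if n=='scene' else P[184,237],.006,.018)):
        m=(np.hypot(P[...,0]-g[0],P[...,1]-g[1])<(.07 if nm=='silver' else .1))&(P[...,2]>zl)&(P[...,2]<zh)
        k,l=cv2.connectedComponents(m.astype(np.uint8),connectivity=4)
        cnt=np.bincount(l[m]);q=P[l==cnt.argmax()]
        print(n,nm,len(q),cv2.minAreaRect(q[:,:2].astype(np.float32)),np.median(q[:,2]))
cr=lambda i,x0,y0,w,h:cv2.resize(i[y0:y0+h,x0:x0+w],(800,600),interpolation=cv2.INTER_CUBIC)[:,:,::-1]
cv2.imwrite('pics/dcrop.png',cr(d['pixels'],200,145,120,90))
```

```text
(258, 210) [0.527 0.027 0.049]
(195, 280) [0.491 0.202 0.012]
(370, 178) [ 0.457 -0.218  0.048]
(230, 170) [ 0.65  -0.023  0.075]
(300, 190) [ 0.58  -0.15   0.009]
(150, 270) [0.255 0.413 0.242]
(265, 310) [ 0.375  0.173 -0.001]
(278, 207) [0.524 0.022 0.051]
(237, 184) [0.5   0.213 0.013]
(304, 288) [ 0.451 -0.217  0.051]
(300, 226) [ 0.523 -0.078  0.066]
(310, 223) [ 0.547 -0.078  0.065]
(350, 215) [ 0.639 -0.095  0.064]
(340, 172) [0.75  0.097 0.038]
(193, 205) [0.37  0.195 0.   ]
(181, 148) [0.391 0.321 0.099]
scene silver 818 ((0.520922839641571, 0.031782254576683044), (0.0962250754237175, 0.04986002668738365), 86.977294921875) 0.04824768957473477
scene nest 1857 ((0.49776020646095276, 0.20665660500526428), (0.10935769975185394, 0.08707138895988464), 88.65658569335938) 0.010934122046689143
side silver 570 ((0.5209853649139404, 0.027530139312148094), (0.09395099431276321, 0.048756636679172516), 88.12123107910156) 0.049849364346991276
side nest 834 ((0.49653396010398865, 0.21672673523426056), (0.1399555504322052, 0.08469261229038239), 89.35246276855469) 0.01219965703935888
```

View pics/dcrop.png

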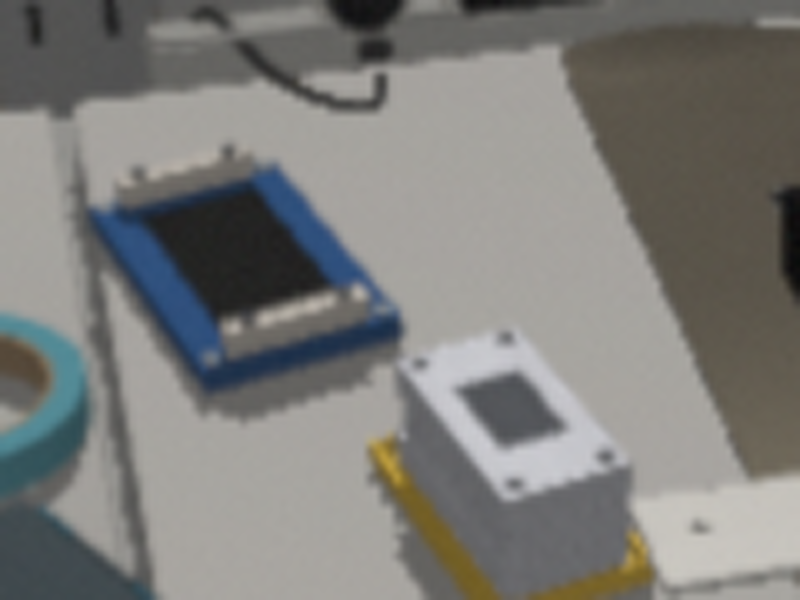

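Run:
```python
from h import *
Q=np.concatenate([cloud(load(f))[load(f)['range_z']>0] for f in('s0','d0','w0')])
xs=np.arange(.1,.75,.05);ys=np.arange(.75,-.15,-.05)
print('      ',*['%4d'%(x*1e3) for x in xs])
for y in ys:
    print('%6d'%(y*1e3),*['%4d'%(1e3*q[:,2].max()) if len(q:=Q[(abs(Q[:,0]-x)<.025)&(abs(Q[:,1]-y)<.025)&(Q[:,2]<.9)])>2 else '   .' for x in xs])
```

```text
100  150  200  250  300  350  400  450  500  550  600  650  700
   750 -853 -850 -851 -850 -852 -852 -853 -853 -853 -851 -853 -853 -853
   700 -852 -851 -851 -850 -851 -852 -853 -851 -850 -850 -852 -852 -852
   649 -852 -850 -852  337  335 -851 -851 -853 -851 -850 -852 -850 -852
   599  248  249  401  386  401 -852 -852 -853 -853 -852 -852 -853 -848
   549  249  249  447  446  440  246   88   33 -841 -852 -851 -853 -853
   499  249  322  367  393  246  411  246  427  -49  231  232 -850 -853
   449  247  247  247  336  247  439  439  436  433  430  232  233  232
   399    3    3  247  247  248  248  247  192  431  430  193  193  229
   349    6    6    5    5    3  244  247  192  193  193  194  194  193
   299    5    6    5    5    5   79  122   25   27   24  197  200  201
   249    6    5    6    5    5   20   19   20   25   23  196  180  196
   199    6    6    5    5   20   20   22   14   15   14  182  168  191
   149    6    7    7    6   20   21   21   26   27  155  157  168  169
    99   15    6    6    7   29   30    2    2   48   48    1   63   61
    49  425    6    6    7   31   31   29    2   52   52    5   85   61
     0  355    5    7    6   30   30   29    2   52   52    5   88   74
   -50   14    6    5    5    4   39    2    1   66   66   66   89   96
  -100   15    5    6    3   42   42   39    1   66   66   67   67   88
```

View pics/w0.png

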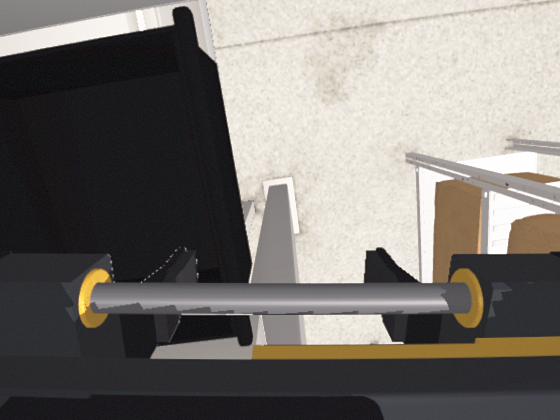

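Run:
```python
from h import *
for f in('s0','d0'):
    c=load(f);P=cloud(c);v,u=np.mgrid[:420,:560]
    for x,y in((.6,.2),(.55,.15),(.65,.15),(.6,.3),(.5,.4),(.35,.45),(.35,.5),(.45,.5)):
        m=(abs(P[...,0]-x)<.025)&(abs(P[...,1]-y)<.025)&(c['range_z']>0)
        h=m&(P[...,2]>.1)
        print(f,x,y,m.sum(),h.sum(),np.histogram(P[m][:,2],[-1,.05,.1,.2,.3,.4,.5,.6,.8,2])[0],*( (np.median(u[h]),np.median(v[h])) if h.any() else ()))
```

```text
s0 0.6 0.2 1311 1044 [ 267    0 1044    0    0    0    0    0    0] 145.0 182.0
s0 0.55 0.15 275 0 [275   0   0   0   0   0   0   0   0]
s0 0.65 0.15 807 349 [458   0 349   0   0   0   0   0   0] 140.0 159.0
s0 0.6 0.3 1270 1270 [   0    0 1270    0    0    0    0    0    0] 74.0 182.0
s0 0.5 0.4 0 0 [0 0 0 0 0 0 0 0 0]
s0 0.35 0.45 0 0 [0 0 0 0 0 0 0 0 0]
s0 0.35 0.5 0 0 [0 0 0 0 0 0 0 0 0]
s0 0.45 0.5 0 0 [0 0 0 0 0 0 0 0 0]
d0 0.6 0.2 347 174 [173   0 174   0   0   0   0   0   0] 270.0 131.0
d0 0.55 0.15 138 1 [137   0   1   0   0   0   0   0   0] 267.0 135.0
d0 0.65 0.15 413 228 [185   0 228   0   0   0   0   0   0] 298.0 137.0
d0 0.6 0.3 301 123 [178   0 123   0   0   0   0   0   0] 259.0 109.0
d0 0.5 0.4 408 148 [ 67 193 131   7   6   4   0   0   0] 206.0 98.0
d0 0.35 0.45 320 146 [ 45 129   0  45  71  30   0   0   0] 143.0 42.5
d0 0.35 0.5 488 263 [220   5   0 256   5   2   0   0   0] 141.0 82.0
d0 0.45 0.5 56 45 [ 6  5 11 13 16  5  0  0  0] 177.0 54.0
```

Run:
```python
from h import *
for f in('s0','d0'):
    P=cloud(load(f)).reshape(-1,3)
    for y in np.arange(.1,.36,.02):
        q=P[(abs(P[:,1]-y)<.01)&(P[:,2]>.06)&(P[:,2]<.6)&(P[:,0]>.42)&(P[:,0]<.8)]
        if len(q)>8: print(f,'%.2f'%y,len(q),'x pct1,5,50',np.percentile(q[:,0],[1,5,50]).round(3),'z',np.percentile(q[:,2],[1,50,99]).round(3), 'z near x<.63',np.percentile(q[q[:,0]<.63][:,2],[1,99]).round(3) if (q[:,0]<.63).any() else '')
```

```text
s0 0.12 76 x pct1,5,50 [0.724 0.729 0.773] z [0.141 0.151 0.153] z near x<.63 
s0 0.14 103 x pct1,5,50 [0.649 0.662 0.723] z [0.141 0.153 0.162] z near x<.63 
s0 0.16 433 x pct1,5,50 [0.581 0.602 0.669] z [0.135 0.151 0.169] z near x<.63 [0.144 0.154]
s0 0.18 570 x pct1,5,50 [0.576 0.578 0.672] z [0.12  0.153 0.177] z near x<.63 [0.119 0.161]
s0 0.20 726 x pct1,5,50 [0.58  0.583 0.588] z [0.12  0.159 0.187] z near x<.63 [0.119 0.17 ]
s0 0.22 902 x pct1,5,50 [0.585 0.588 0.594] z [0.12  0.165 0.193] z near x<.63 [0.119 0.18 ]
s0 0.24 1076 x pct1,5,50 [0.59  0.593 0.598] z [0.12  0.17  0.194] z near x<.63 [0.12  0.189]
s0 0.26 1107 x pct1,5,50 [0.595 0.598 0.604] z [0.122 0.175 0.194] z near x<.63 [0.121 0.194]
s0 0.28 1062 x pct1,5,50 [0.601 0.603 0.61 ] z [0.142 0.178 0.194] z near x<.63 [0.141 0.194]
s0 0.30 1005 x pct1,5,50 [0.606 0.608 0.614] z [0.141 0.183 0.197] z near x<.63 [0.141 0.194]
s0 0.32 875 x pct1,5,50 [0.611 0.613 0.657] z [0.147 0.189 0.194] z near x<.63 [0.143 0.194]
s0 0.34 733 x pct1,5,50 [0.542 0.558 0.639] z [0.188 0.189 0.193] z near x<.63 [0.189 0.193]
d0 0.10
[... 461 characters left out ...]
 z [0.124 0.148 0.189] z near x<.63 [0.126 0.173]
d0 0.22 431 x pct1,5,50 [0.587 0.591 0.669] z [0.124 0.155 0.195] z near x<.63 [0.122 0.183]
d0 0.24 395 x pct1,5,50 [0.591 0.595 0.672] z [0.126 0.164 0.196] z near x<.63 [0.126 0.192]
d0 0.26 340 x pct1,5,50 [0.597 0.601 0.678] z [0.124 0.172 0.196] z near x<.63 [0.122 0.196]
d0 0.28 374 x pct1,5,50 [0.604 0.606 0.706] z [0.127 0.176 0.198] z near x<.63 [0.124 0.197]
d0 0.30 415 x pct1,5,50 [0.609 0.613 0.689] z [0.13  0.186 0.2  ] z near x<.63 [0.123 0.196]
d0 0.32 296 x pct1,5,50 [0.593 0.598 0.627] z [0.149 0.189 0.196] z near x<.63 [0.146 0.195]
d0 0.34 733 x pct1,5,50 [0.465 0.522 0.579] z [0.072 0.176 0.193] z near x<.63 [0.149 0.192]
```

Run:
```python
from h import *
s=read_state();T=R.from_quat(s['eef_rot']).as_matrix()
P=cloud(load('d0')).reshape(-1,3)
q=P[(P[:,2]>.26)&(P[:,1]>.3)&(P[:,0]>.0)&(P[:,0]<.75)&(P[:,1]<.6)]
t=(q-s['ee_pos'])@T
near=(abs(t[:,0])<.12)&(abs(t[:,1])<.13)
p=q[~near]
for x in np.arange(.0,.75,.05):
    k=p[abs(p[:,0]-x)<.025]
    if len(k)>5: print('obst x%.2f n%d y'%(x,len(k)),np.percentile(k[:,1],[1,50,99]).round(3),'z',np.percentile(k[:,2],[1,99]).round(3))
for f in('d0','s0'):
    A=cloud(load(f)).reshape(-1,3);A=A[A[:,2]>.252]
    t=(A-s['ee_pos'])@T;t=t[(abs(t[:,0])<.15)&(abs(t[:,1])<.15)]
    for d in np.arange(-.25,.02,.02):
        k=t[abs(t[:,2]-d)<.01]
        if len(k)>3:print(f,'toolz %.2f n%d x'%(d,len(k)),np.percentile(k[:,0],[1,99]).round(3),'y',np.percentile(k[:,1],[1,99]).round(3))
```

```text
obst x0.35 n136 y [0.465 0.47  0.478] z [0.262 0.437]
obst x0.40 n1533 y [0.452 0.461 0.47 ] z [0.263 0.437]
obst x0.45 n1059 y [0.439 0.451 0.494] z [0.262 0.434]
obst x0.50 n1420 y [0.425 0.434 0.444] z [0.262 0.431]
obst x0.55 n472 y [0.421 0.426 0.431] z [0.262 0.43 ]
d0 toolz -0.21 n159 x [-0.044  0.033] y [-0.046 -0.003]
d0 toolz -0.19 n279 x [-0.045  0.033] y [-0.045  0.004]
d0 toolz -0.17 n258 x [-0.038  0.031] y [-0.04   0.008]
d0 toolz -0.15 n304 x [-0.039  0.034] y [-0.055  0.011]
d0 toolz -0.13 n226 x [-0.024  0.021] y [-0.055  0.014]
d0 toolz -0.11 n234 x [-0.036  0.022] y [-0.089  0.014]
d0 toolz -0.09 n541 x [-0.039  0.034] y [-0.099  0.087]
d0 toolz -0.07 n418 x [-0.041  0.034] y [-0.091  0.078]
d0 toolz -0.05 n103 x [-0.037  0.034] y [-0.09   0.061]
d0 toolz -0.03 n128 x [-0.014  0.009] y [-0.064  0.053]
d0 toolz -0.01 n20 x [-0.013  0.008] y [-0.057  0.051]
s0 toolz -0.09 n5572 x [-0.036  0.037] y [-0.094 -0.071]
s0 toolz -0.07 n2509 x [0.017 0.038] y [-0.086 -0.065]
s0 toolz -0.05 n185 x [0.004 0.037] y [-0.087 -0.058]
s0 toolz -0.03 n161 x [-0.001  0.011] y [-0.059 -0.054]
s0 toolz -0.01 n33 x [-0.012  0.011] y [-0.055 -0.053]
```

Plan: a fixed bin wall (x≥0.576, z 0.12–0.2) would foul the gripper body if I placed the plate straight at the nest centre. So I'll set it on the board about 21 mm short in x, then slide it in with both fingertips. First I lift and pull back, clear of the panel.

Call:
carry_out:
  moves:
    - [0,0,-0.8,0,0,0]
    - [0,0,-0.8,0,0,0]
    - [0,-0.5,-0.4,0,0,0]
    - [0,-0.9,0,0,0,0]
    - [0,-0.9,0,0,0,0]
    - [0,-0.9,0,0,0,0]
    - [0,-0.9,0,0,0,0]
    - [0,-0.4,0,0,0,0]
  fingers: 80

```text
time: 1.15
ee_pos: [0.174, 0.4083, 0.3168]
eef_rot: [0.2, 0.98, 0.0, 0.0]
ft_force: [0.8, 0.7, 0.7]
width: 0.0802
grip_force: 0.0
```

```bash
cat >> h.py <<'E'
def plan(target,yaw,n,fix=None):
    """rows to bring the TCP to target, tool down, tool x at world angle yaw (deg)"""
    s=read_state();M=R.from_quat(s['eef_rot']).as_matrix();p=np.array(s['ee_pos'])
    c,k=np.cos(np.radians(yaw)),np.sin(np.radians(yaw))
    G=np.array([[c,k,0],[k,-c,0],[0,0,-1]]);w=R.from_matrix(M.T@G).as_rotvec()/n
    print('t',round(s['time'],2),'pos',p.round(4),'yaw',np.degrees(np.arctan2(M[1,0],M[0,0])).round(2),'F',s['ft_force'].round(1),'w',round(s['width'],4),'q',s['joint_positions'].round(2))
    for i in range(n):
        Mi=M@R.from_rotvec(w*i).as_matrix(); d=Mi.T@(np.array(target)-p)/n/.04
        print((d.round(2)).tolist()+(np.degrees(w)/8).round(2).tolist())
E
python3 -c "
from h import *
plan([.505,.029,.22],87.5,16)"
```

```text
t 1.15 pos [0.174  0.4083 0.3168] yaw 156.92 F [0.8 0.7 0.7] w 0.0802 q [-1.18 -0.1  -0.09  1.77 -0.01  1.47 -0.09]
[-0.71, -0.34, 0.15, 0.0, -0.0, 0.54]
[-0.73, -0.29, 0.15, 0.0, -0.0, 0.54]
[-0.75, -0.23, 0.15, 0.0, -0.0, 0.54]
[-0.77, -0.17, 0.15, 0.0, -0.0, 0.54]
[-0.78, -0.12, 0.15, 0.0, -0.0, 0.54]
[-0.78, -0.06, 0.15, 0.0, -0.0, 0.54]
[-0.79, 0.0, 0.15, 0.0, -0.0, 0.54]
[-0.78, 0.06, 0.15, 0.0, -0.0, 0.54]
[-0.78, 0.12, 0.15, 0.0, -0.0, 0.54]
[-0.77, 0.18, 0.15, 0.0, -0.0, 0.54]
[-0.75, 0.24, 0.15, 0.0, -0.0, 0.54]
[-0.73, 0.29, 0.15, 0.0, -0.0, 0.54]
[-0.71, 0.35, 0.15, 0.0, -0.0, 0.54]
[-0.68, 0.4, 0.15, 0.0, -0.0, 0.54]
[-0.64, 0.45, 0.15, 0.0, -0.0, 0.54]
[-0.61, 0.5, 0.15, 0.0, -0.0, 0.54]
```

Call:
carry_out:
  moves:
    - [-0.71,-0.34,0.05,0,0,0.54]
    - [-0.73,-0.29,0.05,0,0,0.54]
    - [-0.75,-0.23,0.05,0,0,0.54]
    - [-0.77,-0.17,0.05,0,0,0.54]
    - [-0.78,-0.12,0.1,0,0,0.54]
    - [-0.78,-0.06,0.1,0,0,0.54]
    - [-0.79,0,0.1,0,0,0.54]
    - [-0.78,0.06,0.1,0,0,0.54]
    - [-0.78,0.12,0.1,0,0,0.54]
    - [-0.77,0.18,0.1,0,0,0.54]
    - [-0.75,0.24,0.2,0,0,0.54]
    - [-0.73,0.29,0.2,0,0,0.54]
    - [-0.71,0.35,0.3,0,0,0.54]
    - [-0.68,0.4,0.3,0,0,0.54]
    - [-0.64,0.45,0.4,0,0,0.54]
    - [-0.61,0.5,0.4,0,0,0.54]
    - [0,0,0,0,0,0]
    - [0,0,0,0,0,0]

```text
time: 3.4
ee_pos: [0.5061, 0.0302, 0.2125]
eef_rot: [0.721, 0.693, -0.0, -0.0]
ft_force: [-0.1, 1.1, 0.1]
width: 0.0797
grip_force: 0.0
```

Run:
```python
from h import *
c=snap('wrist','w1');P=cloud(c)
def rect(P,g,rad,zl,zh):
    m=(np.hypot(P[...,0]-g[0],P[...,1]-g[1])<rad)&(P[...,2]>zl)&(P[...,2]<zh)&(c['range_z']>0)
    k,l=cv2.connectedComponents(m.astype(np.uint8),connectivity=4);n=np.bincount(l[m]);q=P[l==n.argmax()]
    print(len(q),cv2.minAreaRect(q[:,:2].astype(np.float32)),np.median(q[:,2]),q.min(0).round(4),q.max(0).round(4))
rect(P,(.521,.029),.08,.043,.058)
rect(P,(.497,.211),.11,.006,.018)
plan([.521,.029,.12],87.5,4)
```

```text
4865 ((0.5214465260505676, 0.031187333166599274), (0.09226954728364944, 0.0478784404695034), 87.6734390258789) 0.051261060564265715 [ 0.496  -0.0154  0.0439] [0.5461 0.0779 0.0538]
5490 ((0.4954496920108795, 0.183226078748703), (0.06073133647441864, 0.08445773273706436), 88.26988220214844) 0.013442290616562963 [0.4527 0.1522 0.0064] [0.5378 0.2146 0.018 ]
t 3.45 pos [0.5061 0.0307 0.2128] yaw 87.83 F [-0.6  0.8  0.2] w 0.0802 q [-0.64  0.08  0.52  1.83 -0.04  1.25 -0.15]
[-0.01, 0.09, 0.58, 0.0, -0.0, 0.01]
[-0.01, 0.09, 0.58, 0.0, -0.0, 0.01]
[-0.01, 0.09, 0.58, 0.0, -0.0, 0.01]
[-0.01, 0.09, 0.58, 0.0, -0.0, 0.01]
```

View pics/w1.png

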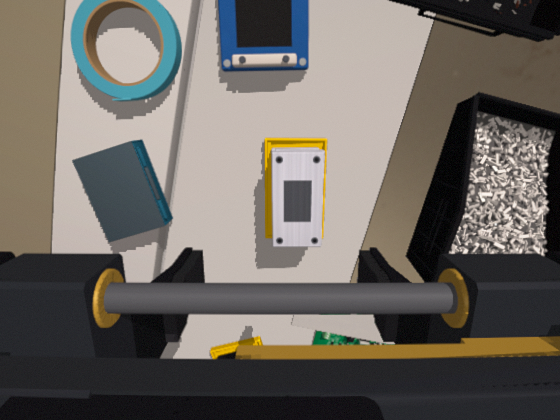

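The wrist view shows the silver plate at (297,197) with nothing around it, the nest at the top at (264,40), and the bin on the right. Measured plate centre is (0.5214, 0.031) with its long axis at 87.7°. Descending.

Call:
carry_out:
  moves:
    - [0,0.19,0.8,0,0,0.02]
    - [0,0.19,0.8,0,0,0]
    - [0,0,0.8,0,0,0]
    - [0,0,0.7,0,0,0]
    - [0,0,0.4,0,0,0]
    - [0,0,0.3,0,0,0]
    - [0,0,0,0,0,0]
    - [0,0,0,0,0,0]

```text
time: 4.45
ee_pos: [0.5221, 0.0299, 0.0614]
eef_rot: [0.722, 0.692, 0.001, 0.0]
ft_force: [0.7, -0.1, 0.2]
width: 0.08
grip_force: 0.0
```

```bash
python3 -c "
from h import *
plan([.5214,.031,.056],87.7,1)"
```

```text
t 4.45 pos [0.5221 0.0299 0.0614] yaw 87.64 F [ 0.7 -0.1  0.2] w 0.08 q [-0.58  0.31  0.5   1.94 -0.18  0.94 -0.03]
[0.03, -0.02, 0.13, 0.01, -0.0, -0.01]
```

Call:
carry_out:
  moves:
    - [0.03,-0.02,0.13,0,0,0]
    - [0,0,0,0,0,0]

```text
time: 4.7
ee_pos: [0.5205, 0.0312, 0.0552]
eef_rot: [0.721, 0.692, -0.0, -0.0]
ft_force: [0.6, -0.3, -0.3]
width: 0.0797
grip_force: 0.0
```

Call:
carry_out:
  moves:
    - [0,0,0,0,0,0]
    - [0,0,0,0,0,0]
    - [0,0,0,0,0,0]
    - [0,0,0,0,0,0]
    - [0,0,0,0,0,0]
    - [0,0,0,0,0,0]
  fingers: 40
  force: 25

```text
time: 5.45
ee_pos: [0.5209, 0.0311, 0.0554]
eef_rot: [0.722, 0.692, 0.0, 0.0]
ft_force: [2.0, -0.2, 0.8]
width: 0.0475
grip_force: 25.0
```

```bash
python3 -c "
from h import *
plan([.5214,.031,.14],87.7,3)
c=snap('side','d1')
cv2.imwrite('pics/d1c.png',cv2.resize(c['pixels'][130:280,180:380],(800,600),interpolation=cv2.INTER_CUBIC)[:,:,::-1])"
```

```text
t 5.45 pos [0.5209 0.0311 0.0554] yaw 87.64 F [ 2.  -0.2  0.8] w 0.0475 q [-0.58  0.31  0.5   1.95 -0.19  0.92 -0.03]
[-0.0, 0.0, -0.71, 0.0, -0.0, -0.0]
[-0.0, 0.0, -0.71, 0.0, -0.0, -0.0]
[-0.0, 0.0, -0.71, 0.0, -0.0, -0.0]
```

View pics/d1c.png

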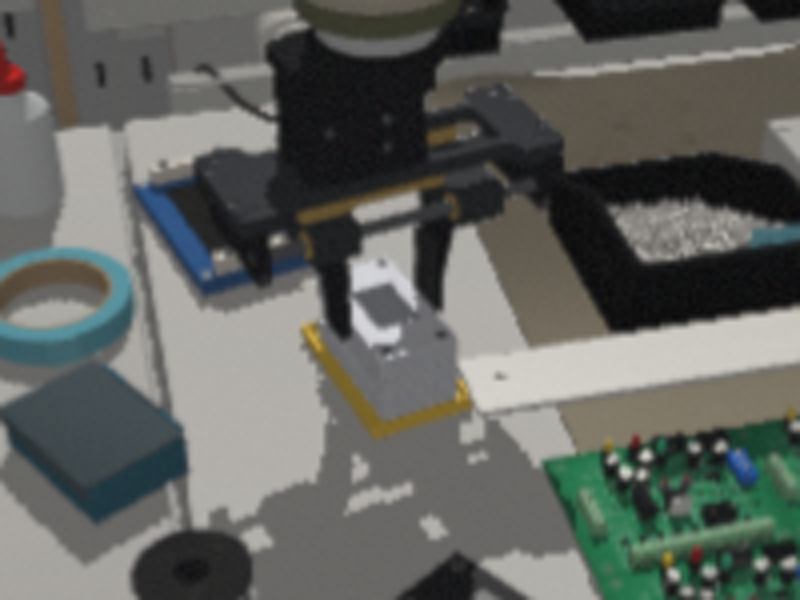

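The fingers hold the top plate, at (375,300) in the crop, at 47.5 mm opening. Lifting.

Call:
carry_out:
  moves:
    - [0,0,-0.2,0,0,0]
    - [0,0,-0.4,0,0,0]
    - [0,0,-0.8,0,0,0]
    - [0,0,-0.9,0,0,0]
    - [0,0,-0.9,0,0,0]
    - [0.5,0,-0.6,0,0,0]
    - [0.9,-0.2,0,0,0,0]
    - [0.9,-0.2,0,0,0,0]
    - [0,0,0,0,0,0]
    - [0,0,0,0,0,0]
  force: 30

```text
time: 6.75
ee_pos: [0.5087, 0.1229, 0.208]
eef_rot: [0.722, 0.692, 0.0, 0.0]
ft_force: [-0.3, 0.5, -2.8]
width: 0.0477
grip_force: 30.0
```

Run:
```python
from h import *
c=snap('wrist','w2');P=cloud(c)
m=(abs(P[...,0]-.497)<.06)&(abs(P[...,1]-.21)<.09)&(c['range_z']>0)
img=c['pixels'].astype(int)
blue=m&(img[...,2]>img[...,0]+50)&(P[...,2]<.02)
for nm,k in(('blue',blue),('pad',m&(img.max(-1)<60)&(P[...,2]<.02)),('stops',m&(P[...,2]>.019)&(P[...,2]<.032)&(img.min(-1)>130))):
    n,l,st,_=cv2.connectedComponentsWithStats(k.astype(np.uint8))
    for i in range(1,n):
        if st[i,4]>80:
            q=P[l==i]; print(nm,st[i],cv2.minAreaRect(q[:,:2].astype(np.float32)),np.median(q[:,2]).round(4))
s=read_state();print('pos',s['ee_pos'],s['width'],s['grip_force'],s['ft_force'])
d=snap('side','d2');D=cloud(d)
print('next plate z',np.median(D[(abs(D[...,0]-.521)<.02)&(abs(D[...,1]-.03)<.03)][:,2]))
```

```text
blue [ 218   19   90  148 5263] ((0.49657127261161804, 0.2209949791431427), (0.13499575853347778, 0.08325769007205963), 88.69574737548828) 0.0133
pad [ 236   42   55  105 5398] ((0.4965277910232544, 0.22115489840507507), (0.09503694623708725, 0.05046507716178894), 88.62289428710938) 0.0136
stops [229  18  67  12 649] ((0.49820977449417114, 0.28203853964805603), (0.009518533013761044, 0.059294287115335464), 89.17887115478516) 0.0252
stops [236 155  61  11 576] ((0.4955706000328064, 0.16059470176696777), (0.009960387833416462, 0.058927230536937714), 87.90921020507812) 0.025
pos [0.50877416 0.12251338 0.20791763] 0.047370909585802846 29.998510479927063 [ 0.05538648 -0.32432652 -2.73557655]
next plate z 0.034702765592478646
```

View pics/w2.png

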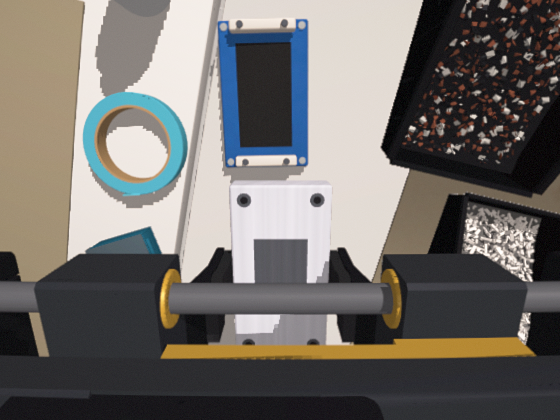

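The wrist view shows the plate held squarely, its far edge at about (281,182). The nest is at (263,93), and bin corners show on the right at (390,160) and (455,195).

Run:
```python
from h import *
P=cloud(load('w2'));s=read_state()
pt=lambda m:P[m]
q=P[(abs(P[...,0]-.509)<.035)&(P[...,1]>.1)&(P[...,1]<.2)&(abs(P[...,2]-.2)<.02)]
print('plate z',np.median(q[:,2]),'x',q[:,0].min(),q[:,0].max(),'ymax',np.percentile(q[:,1],99.5),cv2.minAreaRect(q[:,:2].astype(np.float32)))
b=P[(P[...,2]>.1)&(P[...,2]<.22)&(P[...,0]>.54)&(P[...,1]>.13)&(P[...,1]<.3)]
for y in np.arange(.14,.3,.02):
    k=b[abs(b[:,1]-y)<.01]
    if len(k):print(round(y,2),len(k),np.percentile(k[:,0],1).round(4),np.percentile(k[:,2],[1,99]).round(3))
plan([.475,.221,.20],88.7,4)
```

```text
plate z 0.203981791803183 x 0.4758618456086634 0.541939377581565 ymax 0.1695463545830046 ((0.5089007616043091, 0.13494302332401276), (0.06989116966724396, 0.06608246266841888), 89.90225982666016)
0.14 212 0.5401 [0.152 0.22 ]
0.16 4097 0.5834 [0.123 0.163]
0.18 5602 0.5751 [0.123 0.163]
0.2 5738 0.5791 [0.126 0.172]
0.22 6132 0.5839 [0.126 0.182]
0.24 6334 0.5886 [0.126 0.19 ]
0.26 1278 0.5966 [0.122 0.172]
t 6.85 pos [0.5088 0.1224 0.2078] yaw 87.54 F [-0.4 -0.2 -1.4] w 0.0475 q [-0.75  0.12  0.46  1.79 -0.06  1.24 -0.31]
[0.61, -0.24, 0.05, 0.0, 0.0, -0.04]
[0.61, -0.23, 0.05, 0.0, 0.0, -0.04]
[0.61, -0.23, 0.05, 0.0, 0.0, -0.04]
[0.61, -0.23, 0.05, 0.0, 0.0, -0.04]
```

Call:
carry_out:
  moves:
    - [0.6,-0.23,0,0,0,-0.04]
    - [0.6,-0.23,0,0,0,-0.04]
    - [0.6,-0.23,0,0,0,-0.04]
    - [0.62,-0.23,0,0,0,-0.04]
    - [0,0,0.2,0,0,0]
    - [0,0,0.7,0,0,0]
    - [0,0,0.8,0,0,0]
    - [0,0,0.7,0,0,0]
    - [0,0,0.5,0,0,0]
    - [0,0,0,0,0,0]
    - [0,0,0,0,0,0]

```text
time: 8.22
ee_pos: [0.4757, 0.221, 0.0922]
eef_rot: [0.714, 0.7, 0.0, 0.0]
ft_force: [0.2, -0.3, -2.0]
width: 0.0478
grip_force: 30.0
```

```bash
python3 -c "
from h import *
plan([.474,.220,.040],88.7,4)"
```

```text
t 8.22 pos [0.4757 0.221  0.0922] yaw 88.85 F [ 0.2 -0.3 -2. ] w 0.0478 q [-0.84  0.25  0.36  1.91 -0.11  1.   -0.45]
[-0.01, -0.01, 0.33, 0.0, -0.0, 0.0]
[-0.01, -0.01, 0.33, 0.0, -0.0, 0.0]
[-0.01, -0.01, 0.33, 0.0, -0.0, 0.0]
[-0.01, -0.01, 0.33, 0.0, -0.0, 0.0]
```

Call:
carry_out:
  moves:
    - [-0.02,-0.04,0.4,0,0,0]
    - [0,0,0.4,0,0,0]
    - [0,0,0.3,0,0,0]
    - [0,0,0.2,0,0,0]
    - [0,0,0.1,0,0,0]
    - [0,0,0,0,0,0]

```text
time: 8.98
ee_pos: [0.4733, 0.2208, 0.0352]
eef_rot: [0.714, 0.7, -0.0, 0.0]
ft_force: [-0.2, 0.8, -1.9]
width: 0.0474
grip_force: 30.0
```

Call:
carry_out:
  moves:
    - [0,0,0.04,0,0,0]
    - [0,0,0.02,0,0,0]
    - [0,0,0,0,0,0]

```text
time: 9.35
ee_pos: [0.4734, 0.2209, 0.0331]
eef_rot: [0.714, 0.7, 0.0, -0.0]
ft_force: [-0.5, 0.1, -2.8]
width: 0.0476
grip_force: 30.0
```

Call:
carry_out:
  moves:
    - [0,0,0.02,0,0,0]
    - [0,0,0,0,0,0]

```text
time: 9.6
ee_pos: [0.4734, 0.2209, 0.0324]
eef_rot: [0.714, 0.7, 0.0, -0.0]
ft_force: [-1.6, -1.2, 1.5]
width: 0.0477
grip_force: 30.0
```

Call:
carry_out:
  moves:
    - [0,0,0.02,0,0,0]
    - [0,0,0,0,0,0]

```text
time: 9.85
ee_pos: [0.4735, 0.2209, 0.0323]
eef_rot: [0.714, 0.7, 0.0, -0.0]
ft_force: [-5.5, -1.9, 13.3]
width: 0.0473
grip_force: 30.0
```

Call:
carry_out:
  moves:
    - [0,0,-0.02,0,0,0]
    - [0,0,0,0,0,0]
    - [0,0,0,0,0,0]
    - [0,0,0,0,0,0]
    - [0,0,-0.3,0,0,0]
    - [0,0,-0.7,0,0,0]
    - [0,0,-0.8,0,0,0]
    - [0,-0.3,-0.7,0,0,0]
  fingers: 70

```text
time: 10.85
ee_pos: [0.462, 0.2209, 0.1342]
eef_rot: [0.714, 0.7, 0.001, 0.0]
ft_force: [0.6, 0.7, 0.2]
width: 0.07
grip_force: 0.0
```

Run:
```python
from h import *
for f in('d0','s0','w2'):
    P=cloud(load(f));b=P[(P[...,2]>.04)&(P[...,2]<.25)&(abs(P[...,0]-.395)<.075)&(P[...,1]>.25)&(P[...,1]<.36)]
    for z in np.arange(.05,.25,.02):
        k=b[abs(b[:,2]-z)<.01]
        if len(k)>4:print(f,z.round(2),len(k),np.percentile(k[:,0],[2,98]).round(3),np.percentile(k[:,1],[2,98]).round(3))
plan([.432,.214,.12],178.7,13)
```

```text
d0 0.05 127 [0.364 0.412] [0.294 0.321]
d0 0.07 187 [0.366 0.412] [0.295 0.329]
d0 0.09 83 [0.379 0.404] [0.308 0.327]
d0 0.11 31 [0.383 0.398] [0.315 0.327]
d0 0.13 6 [0.389 0.425] [0.321 0.359]
d0 0.15 31 [0.42  0.467] [0.348 0.36 ]
d0 0.17 77 [0.443 0.469] [0.348 0.358]
d0 0.19 18 [0.45  0.468] [0.351 0.36 ]
s0 0.11 19 [0.387 0.394] [0.325 0.328]
s0 0.13 14 [0.388 0.394] [0.323 0.328]
w2 0.05 94 [0.378 0.399] [0.298 0.301]
t 10.85 pos [0.462  0.2209 0.1342] yaw 88.86 F [0.6 0.7 0.2] w 0.07 q [-0.87  0.17  0.37  1.9  -0.07  1.08 -0.49]
[-0.01, -0.06, 0.03, 0.0, 0.0, -0.86]
[-0.01, -0.06, 0.03, 0.0, 0.0, -0.86]
[-0.0, -0.06, 0.03, 0.0, 0.0, -0.86]
[0.01, -0.06, 0.03, 0.0, 0.0, -0.86]
[0.01, -0.06, 0.03, 0.0, 0.0, -0.86]
[0.02, -0.06, 0.03, 0.0, 0.0, -0.86]
[0.03, -0.05, 0.03, 0.0, 0.0, -0.86]
[0.03, -0.05, 0.03, 0.0, 0.0, -0.86]
[0.04, -0.04, 0.03, 0.0, 0.0, -0.86]
[0.04, -0.04, 0.03, 0.0, 0.0, -0.86]
[0.05, -0.03, 0.03, 0.0, 0.0, -0.86]
[0.05, -0.03, 0.03, 0.0, 0.0, -0.86]
[0.06, -0.02, 0.03, 0.0, 0.0, -0.86]
```

Call:
carry_out:
  moves:
    - [0,-0.4,0,0,0,0]
    - [0,-0.4,0,0,0,0]
    - [0,-0.4,0,0,0,0]
    - [0,0,0,0,0,0]
    - [0,0,0,0,0,0]
    - [0,0,0,0,0,0]
    - [0,0,0,0,0,0]
  fingers: 0

```text
time: 11.72
ee_pos: [0.4136, 0.2218, 0.132]
eef_rot: [0.714, 0.7, -0.0, 0.0]
ft_force: [-0.1, -0.4, 0.1]
width: 0.0079
grip_force: 0.0
```

```bash
cat >> h.py <<'E'
def check(f,view='wrist'):
    c=snap(view,f);P=cloud(c);img=c['pixels'].astype(int);ok=c['range_z']>0
    m=(abs(P[...,0]-.49)<.08)&(abs(P[...,1]-.22)<.09)&ok
    for nm,k in(('blue',m&(img[...,2]>img[...,0]+50)&(P[...,2]<.02)),('plate',m&(abs(P[...,2]-.0275)<.006)&(abs(P[...,1]-.221)<.054)),('stops',m&(P[...,2]>.019)&(P[...,2]<.032)&(img.min(-1)>130)&(abs(P[...,1]-.221)>.054))):
        n,l,st,_=cv2.connectedComponentsWithStats(k.astype(np.uint8),connectivity=4)
        for i in range(1,n):
            if st[i,4]>100:
                q=P[l==i]; print(nm,st[i],cv2.minAreaRect(q[:,:2].astype(np.float32)),np.median(q[:,2]).round(4))
E
python3 - <<'E'
from h import *
check('w3');check('d3','side');plan([.415,.221,.031],88.7,4)
E
```

```text
blue [ 333  129  108  135 3319] ((0.4968889653682709, 0.2326069325208664), (0.11222212016582489, 0.08345071226358414), 89.20423889160156) 0.0132
plate [ 324  159   68   95 5893] ((0.47306689620018005, 0.22876517474651337), (0.07697127759456635, 0.04835786670446396), 89.19495391845703) 0.0283
stops [354 132  79  13 851] ((0.4982719123363495, 0.28237384557724), (0.008844488300383091, 0.05918462947010994), 89.2418212890625) 0.0252
plate [213 171  29  24 390] ((0.4732513725757599, 0.22167760133743286), (0.10573917627334595, 0.048841699957847595), 89.43595886230469) 0.0269
t 11.82 pos [0.4135 0.2219 0.1321] yaw 88.9 F [-0.  -0.5  1.2] w 0.0034 q [-0.92  0.07  0.34  2.   -0.03  1.07 -0.58]
[-0.01, 0.01, 0.63, -0.0, 0.0, 0.01]
[-0.01, 0.01, 0.63, -0.0, 0.0, 0.01]
[-0.01, 0.01, 0.63, -0.0, 0.0, 0.01]
[-0.01, 0.01, 0.63, -0.0, 0.0, 0.01]
```

View pics/w3.png

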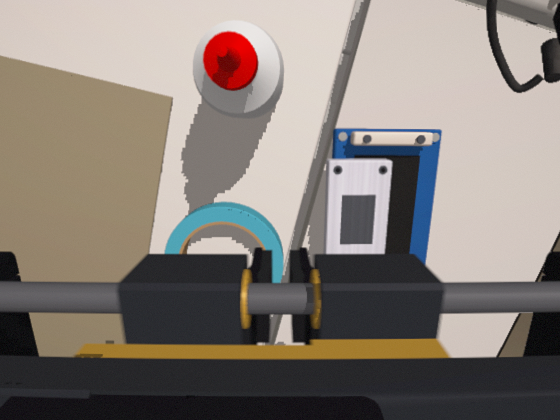

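The plate is down flat at (358,210), 24 mm short of centre and square. The tape roll at (225,255) is close to where the fingers will come down, so I'll measure it.

Run:
```python
from h import *
for f in('d0','s0','w2'):
    c=load(f);P=cloud(c);i=c['pixels'].astype(int)
    q=P[(P[...,2]>.012)&(P[...,2]<.04)&(abs(P[...,0]-.37)<.08)&(abs(P[...,1]-.2)<.08)&(i[...,2]>i[...,0]+40)]
    q=q[q[:,0]<.44]
    print(f,len(q),cv2.minEnclosingCircle(q[:,:2].astype(np.float32)),np.percentile(q[:,0],[.5,99.5]),np.percentile(q[:,2],99))
```

```text
d0 306 ((0.36467480659484863, 0.17718425393104553), 0.05096908658742905) [0.31751992 0.4127887 ] 0.02145355316853902
s0 1346 ((0.3647412657737732, 0.1799551099538803), 0.05249587446451187) [0.31617133 0.4143327 ] 0.019546852162474457
w2 3463 ((0.36482930183410645, 0.18028606474399567), 0.05108890309929848) [0.3163922  0.41396209] 0.02212165148169295
```

Call:
carry_out:
  moves:
    - [-0.02,0.34,0,0,0,0]
    - [0,0,0.5,0,0,0]
    - [0,0,0.7,0,0,0]
    - [0,0,0.7,0,0,0]
    - [0,0,0.4,0,0,0]
    - [0,0,0.15,0,0,0]
    - [0,0,0,0,0,0]
    - [0,0,0,0,0,0]

```text
time: 12.82
ee_pos: [0.4275, 0.2213, 0.035]
eef_rot: [0.714, 0.7, 0.001, 0.0]
ft_force: [0.1, 0.5, 0.2]
width: 0.0007
grip_force: 0.0
```

```bash
python3 -c "
from h import *
plan([.455,.221,.031],88.9,1)"
```

```text
t 12.82 pos [0.4275 0.2213 0.035 ] yaw 88.92 F [0.1 0.5 0.2] w 0.0007 q [-0.88  0.25  0.34  2.06 -0.11  0.85 -0.5 ]
[0.01, 0.69, 0.1, 0.01, -0.01, 0.0]
```

Call:
carry_out:
  moves:
    - [0,0,0.09,0,0,0]
    - [0,0.1,0,0,0,0]
    - [0,0.1,0,0,0,0]
    - [0,0.1,0,0,0,0]
    - [0,0.08,0,0,0,0]
    - [0,0.06,0,0,0,0]
    - [0,0.06,0,0,0,0]
    - [0,0.06,0,0,0,0]
    - [0,0,0,0,0,0]

```text
time: 13.95
ee_pos: [0.4498, 0.2204, 0.0306]
eef_rot: [0.714, 0.7, 0.0, 0.0]
ft_force: [0.1, 0.1, -0.1]
width: 0.0005
grip_force: 0.0
```

```bash
python3 -c "
from h import *
plan([.457,.221,.031],88.9,1)
check('w4')"
```

```text
t 13.95 pos [0.4498 0.2204 0.0306] yaw 88.91 F [ 0.1  0.1 -0.1] w 0.0005 q [-0.85  0.3   0.35  2.01 -0.13  0.86 -0.46]
[0.02, 0.18, -0.01, 0.01, -0.0, 0.0]
blue [ 291  131  172  152 7165] ((0.4971887767314911, 0.24909979104995728), (0.07980041205883026, 0.08349568396806717), 88.79930877685547) 0.0132
blue [420 314  18  40 467] ((0.5325940847396851, 0.17588365077972412), (0.02718948945403099, 0.009502721019089222), 87.55223846435547) 0.0132
plate [ 262  181  142   82 7707] ((0.4736751616001129, 0.24880284070968628), (0.03665683791041374, 0.06602209061384201), 89.6053466796875) 0.0282
stops [ 320  136  131   22 2219] ((0.4979971945285797, 0.28252506256103516), (0.009176106192171574, 0.05897338315844536), 88.70830535888672) 0.0251
```

Run:
```python
from h import *
c=load('w4');cv2.imwrite('pics/w4c.png',cv2.resize(c['pixels'][110:330,200:480],(784,616))[:600,:,::-1])
```

```text
(no output)
```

View pics/w4c.png

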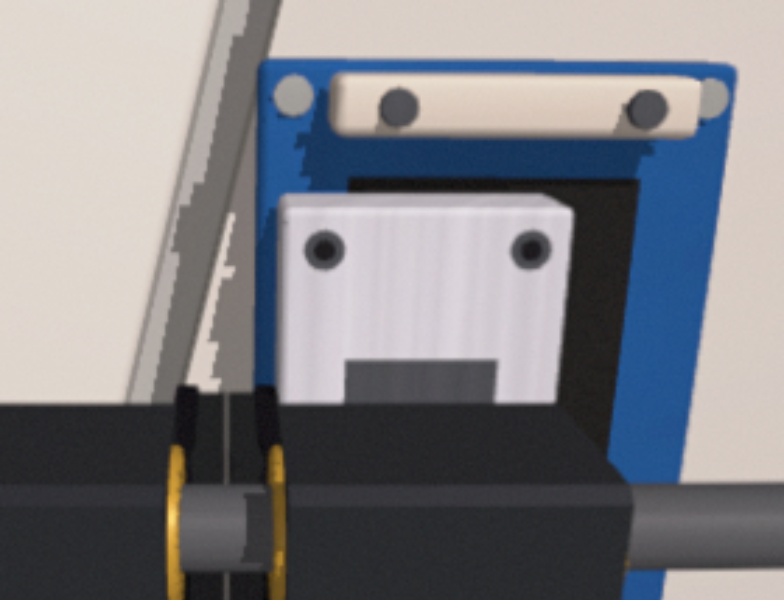

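The push works. The plate's left edge, at 282 in the crop, is now inside the board edge at 260, with about 11 mm left to go. I'll fit the edges of the top face.

```bash
cat >> h.py <<'E'
def edges(f,lo=.24,hi=.264,zt=.0285):
    c=load(f);P=cloud(c);img=c['pixels'].astype(int)
    m=(abs(P[...,2]-zt)<.003)&(P[...,1]>lo)&(P[...,1]<hi)&(P[...,0]>.43)&(P[...,0]<.54)&(img.min(-1)>40)
    q=P[m];ys=np.arange(lo+.002,hi-.001,.003);L=[];H=[]
    for y in ys:
        k=q[abs(q[:,1]-y)<.0015][:,0];L.append(np.percentile(k,1));H.append(np.percentile(k,99))
    for e in(L,H):
        s=np.polyfit(ys,e,1);print('x edge at y=.221 %.4f at .25 %.4f yaw %.2f'%(np.polyval(s,.221),np.polyval(s,.25),90-np.degrees(np.arctan(s[0]))))
    print('widths',np.round(np.array(H)-L,4),'mid',np.round((np.array(H)+L)/2,4))
    k=P[(abs(P[...,2]-zt)<.003)&(abs(P[...,0]-.485)<.012)&(abs(P[...,1]-.221)<.056)];print('ymax',np.percentile(k[:,1],99.7))
E
python3 -c "
from h import *
edges('w3');edges('w4')"
```

```text
x edge at y=.221 0.4489 at .25 0.4496 yaw 88.64
x edge at y=.221 0.4951 at .25 0.4960 yaw 88.11
widths [0.0463 0.0465 0.0464 0.0462 0.0466 0.0468 0.0464 0.0465] mid [0.4724 0.4727 0.473  0.4728 0.473  0.473  0.4728 0.4733]
ymax 0.26668969823858674
x edge at y=.221 0.4596 at .25 0.4595 yaw 90.35
x edge at y=.221 0.5053 at .25 0.5058 yaw 88.91
widths [0.0462 0.0462 0.0463 0.0465 0.0465 0.0463 0.0468 0.0467] mid [0.4826 0.4826 0.4827 0.4828 0.4826 0.4827 0.4826 0.4829]
ymax 0.26666673479178277
```

Call:
carry_out:
  moves:
    - [0.06,-0.1,0,0,0,0]
    - [0.06,0,0,0,0,0]
    - [0,0.1,0,0,0,0]
    - [0,0.08,0,0,0,0]
    - [0,0.08,0,0,0,0]
    - [0,0.07,0,0,0,0]
    - [0,0.06,0,0,0,0]
    - [0,0.04,0,0,0,0]
    - [0,0.02,0,0,0,0]
    - [0,0,0,0,0,0]

```text
time: 15.25
ee_pos: [0.4636, 0.225, 0.0306]
eef_rot: [0.714, 0.7, 0.0, 0.0]
ft_force: [-0.3, -0.6, -0.4]
width: 0.0009
grip_force: 0.2
```

```bash
python3 -c "
from h import *
plan([.4641,.2235,.031],88.9,1)
check('w5');edges('w5')"
```

```text
t 15.25 pos [0.4636 0.225  0.0306] yaw 88.92 F [-0.3 -0.6 -0.4] w 0.0009 q [-0.84  0.32  0.34  1.97 -0.14  0.87 -0.44]
[-0.04, 0.01, -0.01, 0.0, -0.0, 0.0]
blue [ 265  141  169  134 7384] ((0.4973733127117157, 0.25398188829421997), (0.07029912620782852, 0.08341626077890396), 88.5654525756836) 0.0132
plate [ 262  192  141   71 6545] ((0.4872974455356598, 0.25093016028404236), (0.06628099828958511, 0.03127999231219292), 0.5809162855148315) 0.0282
stops [ 290  146  130   22 2259] ((0.4984806478023529, 0.28265494108200073), (0.009278293699026108, 0.059819675981998444), 88.76691436767578) 0.0251
x edge at y=.221 0.4732 at .25 0.4732 yaw 90.01
x edge at y=.221 0.5188 at .25 0.5195 yaw 88.52
widths [0.0462 0.0462 0.0461 0.0464 0.0462 0.0463 0.0468 0.0466] mid [0.4963 0.4963 0.4962 0.4965 0.4964 0.4964 0.4966 0.4965]
ymax 0.26622676251443056
```

Call:
carry_out:
  moves:
    - [0,0.02,0,0,0,0]
    - [0,0,0,0,0,0]
    - [0,0,0,0,0,0]
    - [0,-0.2,0,0,0,0]
    - [0,-0.2,-0.3,0,0,0]
    - [0,0,-0.7,0,0,0]
    - [-0.3,0,-0.9,0,0,0]
    - [-0.8,0,-0.9,0,0,0]
    - [-0.9,0,-0.9,0,0,0]
    - [-0.8,0,-0.5,0,0,0]
    - [0,0,0,0,0,0]
    - [0,0,0,0,0,0]

```text
time: 16.8
ee_pos: [0.4457, 0.114, 0.1986]
eef_rot: [0.714, 0.701, 0.0, -0.0]
ft_force: [-0.3, 0.4, -0.3]
width: 0.0004
grip_force: 0.0
```

Run:
```python
from h import *
check('w6');edges('w6',.19,.255)
c=load('w6');P=cloud(c);q=P[(abs(P[...,2]-.0285)<.003)&(abs(P[...,0]-.497)<.015)&(abs(P[...,1]-.221)<.052)];print('y',np.percentile(q[:,1],[.3,99.7]))
q=P[(P[...,2]>.028)&(P[...,2]<.045)&(abs(P[...,0]-.52)<.04)&(abs(P[...,1]-.03)<.07)&(c['range_z']>0)];print('stack',len(q),cv2.minAreaRect(q[:,:2].astype(np.float32)))
print(read_state()['time'])
```

```text
blue [ 289    4   94  153 5164] ((0.49645113945007324, 0.2213808000087738), (0.13430090248584747, 0.08301109820604324), 88.9850082397461) 0.0133
plate [ 308   27   58  110 5822] ((0.49673861265182495, 0.22006896138191223), (0.09211433678865433, 0.048319295048713684), 88.68917846679688) 0.0284
stops [304   1  69  12 599] ((0.49787500500679016, 0.28241124749183655), (0.00920255295932293, 0.05901872739195824), 88.31336975097656) 0.0251
stops [302 145  63  11 580] ((0.49563056230545044, 0.16090106964111328), (0.009319226257503033, 0.05870193988084793), 88.9142837524414) 0.025
x edge at y=.221 0.4730 at .25 0.4735 yaw 88.93
x edge at y=.221 0.5194 at .25 0.5201 yaw 88.62
widths [0.0466 0.0462 0.0462 0.0459 0.0459 0.0468 0.0467 0.0461 0.0463 0.047
 0.0469 0.0464 0.046  0.0461 0.0465 0.0463 0.0462 0.0461 0.047  0.0467
 0.0468] mid [0.4959 0.4957 0.4956 0.4957 0.4956 0.4961 0.496  0.4957 0.4958 0.4962
 0.4961 0.4964 0.4965 0.4965 0.4968 0.4966 0.4965 0.4965 0.4969 0.4967
 0.4968]
ymax 0.26557007427537327
y [0.17399378 0.26524247]
stack 915 ((0.5247888565063477, 0.06865591555833817), (0.0188347976654768, 0.04740491509437561), 86.69562530517578)
16.85
```

View pics/w6.png

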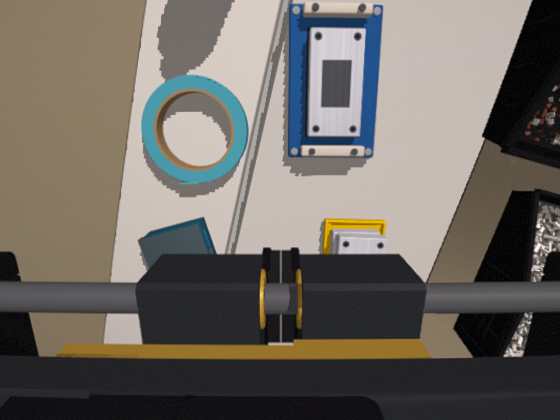

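The plate sits at (336,82), flat between both stops. It is within about 1.3 mm and 0.3° of the nest, and the rest of the silver stack is still in its tray at (358,240).

```bash
python3 -c "
from bench import r
print(r.close_job())"
```

```text
the job is handed in; nothing more can be done
None
```

The top silver plate lies flat in the nest, within about 1.3 mm and 0.3° of centre; I set it down 24 mm short to clear a fixed bin, slid it into place with the fingers, and handed in at about 17 s, with neither stack seen disturbed (the black one was not re-checked).

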